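Shim the board fixture: wedge the plate just off its ledges and hold

ROBOT

A 6-joint arm with a two-finger parallel gripper is mounted at the origin on the work surface; the furniture and walls round the work are solid. World frame = base frame: x ahead of the robot, y to its left, z up, the work surface at z = 0. Lengths are in m, angles in rad, forces in N, time in s.
With the tool pointing down it reaches from about 0.35 to 0.85 m from the base axis. Payload 8.1 kg.
Tool frame: the origin (TCP) lies between the finger pads, 19 mm behind the fingertips; this is the grasp point; z points along the fingers, y is the direction in which the jaws open and shut (so a half turn about z gives the same grasp; the last joint's range is limited). The gripper opens to 93 mm and grips with 3 to 60 N. Pads are 15 mm wide; open, the fingers measure 128 mm over their backs; the gripper's body (75 mm by 188 mm) begins 65 mm behind the grasp point.
Start: joints at [-0.085, 0.13, 1.488, -0, 1.523, -0.085], TCP at [0.6, 0, 0.237] pointing down, gripper open.
Joint ranges: [-2.96, 2.96], [-0.89, 2.26], [0.02, 2.5], [-1.34, 4.48], [0, 2.73], [-2.66, 2.66]. Speed limits (rad/s): [2.39, 2.39, 2.79, 3.14, 3.14, 3.14].

INTERFACE

Orientations are given as a rotation vector (axis times angle).
In Python, from plant import robot gives the robot as it stands. The module is installed in compiled form; this text tells all that it offers.
- The arm moves only by the shell command python3 -m pendant 'ROWS' [FORCE]. ROWS is JSON, a list of rows, each an object with "translation": the shift along the tool's x, y, z in mm, a list of three; "twist": the turn, a rotation vector about the tool's x, y, z in rad, a list of three; "grip": the opening, from -1 (shut) to 1 (fully open). A call has exactly 10 rows; each row shifts and turns the pose as measured when the row begins, along the tool's axes as they then stand; what a row does not reach is not made up. A row lasts 1/10 s, in which the tool goes at most 50 mm and 8.59 degrees, less where a joint would pass 70% of its speed; a pose out of reach is approached as far as the arm can. A call is refused whole if a number of a shift passes 50 or a number of a turn 0.15, either way. A call with a gripper value outside its range is refused whole. The fingers move at their own pace and stop on an object; FORCE is the grip in N (left out, the last holds). Time passes only in rows, so rows that do not move let the fingers close, or fill a call up. It gives the time, the measured TCP pose, the force and the opening at its end, in the units of the state.
- robot.read_state(): the state, without advancing time (a new reading comes with each control period).
- robot.read_camera(name): name is "scene" or "side" or "wrist"; returns (picture, depth): 384x512x3 uint8, red, green, blue; 384x512 float32, m along the optical axis (not along the pixel's ray), 0 where there is no reading.
- robot.camera_info(name): a dict with "vertical_fov" (degrees; the focal length in pixels is half the picture's height over the tangent of half this angle, whatever the lens; pixels are square), "cx", "cy" (the principal point, pixels), "cam_to_world" (4x4, takes a point from camera to world coordinates). Camera axes: x right, y up, looking along -z (the intrinsics and any distortion apply to the point x, -y, -z); pixel columns grow to the right and rows downward; lengths in m; the calibration is good to about 2 mm. A picture is of the moment at which its call begins: read the wrist's pose just before it. camera_info takes no time and is no camera call; for the wrist camera it gives the pose at the moment of the call.
- robot.close_job(): hands the job in, once; it reports no verdict.
The state is a dict: "t": time; "q": joint angles; "dq": joint speeds; "joint_torque": joint torques, N m; "tool_pos": TCP position; "orientation": TCP orientation; "force": force on the tool from outside, world axes, zero at the start; "wrist_torque": the same for the moment, N m; "opening": finger opening in m.
Only numpy, scipy, OpenCV 4.12 (cv2) and the standard library are available. Lean on these libraries where they do the work, as an engineer would, in place of code of your own. Each camera call takes 0.05 s, during which the arm holds its last target. There are 200 camera calls.

TASK

Pull the dark steel wedge straight up out of its stand, against the two sprung rollers, set it on the apron of the lifting fixture with its thin end towards the plate, and push it straight in under the plate's front edge until the plate with the circuit board is just lifted off its ledges: a gap of about 4 mm (2 to 6 mm). Finish while still gripping the wedge and holding it there: do not let go of it and do not touch the plate or the board with the gripper, so that the wedge alone carries the plate. Leave the dish, tape, cutters and screwdriver where they lie.

Things in the scene. Friction and masses are not known exactly. Their poses are not given: they have to be found in the camera images.
- wedge: Dark steel wedge, 110 mm long (x), 40 mm wide (y), loose, about 0.3 kg, with an upright handle. Origin at its underside under the handle's centre; +x points to the thin end, 95 mm away; z up. From x = -15 to +15 mm it is a block 22.8 mm high; from there the top slopes straight down (1 in 4.5) to a blunt end 5 mm thick at x = 95 mm.
- wedge_grip (a point): Point on the axis of the wedge's handle, 64 mm above the wedge's underside, a good TCP place. The handle is a bar 24 mm (along wedge x) by 20 mm (wedge y) that stands on the block up to 81 mm above the underside. Grip its two y faces from above; fingertips must stay above the stand's rollers.
- wedge_tip (a point): Middle of the bottom edge of the wedge's thin end (wedge x = 95 mm, z = 0).
- clip_stand: Fixed grey stand, 136 x 84 mm; the wedge starts lying in it between lips 4 to 12 mm high. Origin at its underside under the wedge's handle, x along the wedge to the thin end, z up; floor 8 mm high. White sprung rollers at y = +-25 mm, tops 43 mm above the underside, overlap the block by 1.6 mm and yield outwards when the wedge is pulled straight up; about 8 to 16 N; free after 25 mm.
- fixture: Fixed aluminium base, 205 x 130 x 6 mm. Origin at its underside under the plate's centre; +x is the direction to push the wedge, z up. The bare apron (top 6 mm above the underside) runs from the plate to x = -150 mm. Two ledges at y = +-45 mm, 14 mm wide, tops 18 mm above the underside, carry the plate; the slot between them is 12 mm high under the resting plate. Guide pins reach 52 mm.
- plate: Steel plate with a 55 x 75 mm circuit board fixed on top; 80 mm (x) by 104 mm (y) by 10 mm, about 0.5 kg, axes as the fixture's. Origin at the centre of its underside: 18 mm above the fixture's origin when it rests on the ledges; it slides straight up along the pins, at most 15 mm. Its height above 18 mm is the gap.
- plate_edge (a point): Middle of the plate's front edge at the level of its underside (fixture x = -45 mm), rises with the plate. The edge is round (5 mm radius, axis at fixture x = -40 mm). The slope meets it when the wedge's thin end is about 31 mm past that axis; each 4.5 mm more lifts the plate 1 mm, so 49 mm past (thin end at fixture x = +9 mm) gives a 4 mm gap. Pushing takes about 3 to 12 N.
- screw_tray: Bystander: round metal dish with screws, 95 mm across, 17 mm high, origin under its centre.
- tape_roll: Bystander: roll of dark tape lying flat, 57 mm across, 19 mm high, origin under its centre.
- side_cutter: Bystander: side cutters with red handles, 120 mm long, 12 mm high, origin under the middle.
- driver_small: Bystander: small screwdriver with a yellow handle, 135 mm long, 16 mm high, origin under the middle.
There are look-alikes about, which are no part of the job. What is shaped like the wedge but green or red is not meant.

How it is judged:
By the outcome, as a careful person would: the job done as asked, in the order asked, and still so for the second after the job is handed in, while the arm keeps its last pose, push and grip.
It also fails if it takes over 45 s, if anything falls off the work surface, if the arm or the gripper's body presses on something with over 40 N, if the wrist force passes 120 N, or if a joint passes its speed limit or range.

## Working session

There is one attempt and no reset: what is moved stays moved. The work goes in short steps, Python scripts to look and compute and a shell command to move; the robot and the scene stay as the last step left them, time stands still between calls to the robot, and variables do not carry over. Pictures are saved under pics/ and viewed, about 8 in all and at most 12, crops included, and the job is handed in when it is done.

```bash
mkdir -p pics; cat > h.py <<'E'
import numpy as np, cv2
from plant import robot
def cam(n,save=None):
    info=robot.camera_info(n); p,d=robot.read_camera(n)
    np.savez('pics/%s.npz'%(save or n),p=p,d=d,T=info['cam_to_world'],f=192/np.tan(np.radians(info['vertical_fov'])/2),c=[info['cx'],info['cy']])
    if save: cv2.imwrite('pics/%s.png'%save,p[:,:,::-1])
    return info
def load(n):
    return dict(np.load('pics/%s.npz'%n))
def cloud(k):
    d=k['d'];v,u=np.mgrid[:384,:512]
    P=np.stack([(u-k['c'][0])/k['f']*d,-(v-k['c'][1])/k['f']*d,-d],-1)
    return P@k['T'][:3,:3].T+k['T'][:3,3]
def ray(k,u,v,z):
    r=k['T'][:3,:3]@np.array([(u-k['c'][0])/k['f'],-(v-k['c'][1])/k['f'],-1]);o=k['T'][:3,3]
    return o+r*(z-o[2])/r[2]
E
python3 - <<'E'
from h import *
s=robot.read_state();print(s['t'],s['tool_pos'],s['orientation'],s['force'])
for n in ['scene','side','wrist']:
    i=cam(n,n+'0');print(n,{k:v for k,v in i.items()})
a=[cv2.imread('pics/%s0.png'%n) for n in ['scene','side']]
cv2.imwrite('pics/two.png',np.hstack(a)[:, :])
E
```

```text
0.0 [5.99460868e-01 4.51857981e-05 2.36386905e-01] [-2.22043705e+00 -2.22046385e+00  1.90274157e-03] [-0.31745991 -0.42569754 -1.30936027]
scene {'vertical_fov': 48.252223241086554, 'cx': 255.82121263492365, 'cy': 192.86083980676742, 'cam_to_world': array([[-0.84937517,  0.34750978, -0.39723893,  0.07849122],
       [-0.52776281, -0.56679745,  0.63261921,  0.84519394],
       [-0.00531265,  0.74697898,  0.66482642,  0.69450803],
       [ 0.        ,  0.        ,  0.        ,  1.        ]])}
side {'vertical_fov': 56.08726315388882, 'cx': 256.3366606410649, 'cy': 195.2720995764637, 'cam_to_world': array([[ 0.96772615,  0.09972002, -0.23143471,  0.24176286],
       [-0.25196582,  0.39890182, -0.88169755, -0.71779126],
       [ 0.00439683,  0.9115554 ,  0.41115376,  0.48757505],
       [ 0.        ,  0.        ,  0.        ,  1.        ]])}
wrist {'vertical_fov': 63.132534054553304, 'cx': 258.6038649925034, 'cy': 195.52098107731808, 'cam_to_world': array([[ 9.99998488e-01, -6.11608460e-04,  1.62781135e-03,
         5.99645347e-01],
       [ 1.43218089e-04,  9.61893331e-01,  2.73424943e-01,
         7.67068736e-02],
       [-1.73300989e-03, -2.73424296e-01,  9.61891964e-01,
         3.83533635e-01],
       [ 0.00000000e+00,  0.00000000e+00,  0.00000000e+00,
         1.00000000e+00]])}
```

View pics/scene0.png

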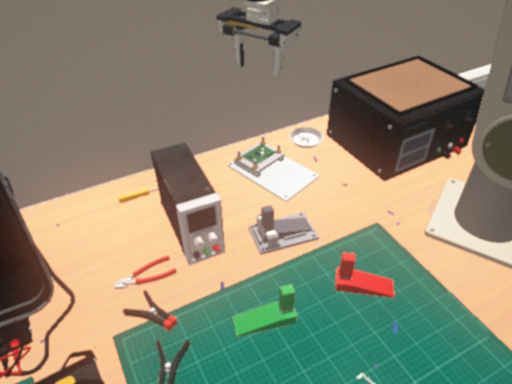

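View pics/side0.png

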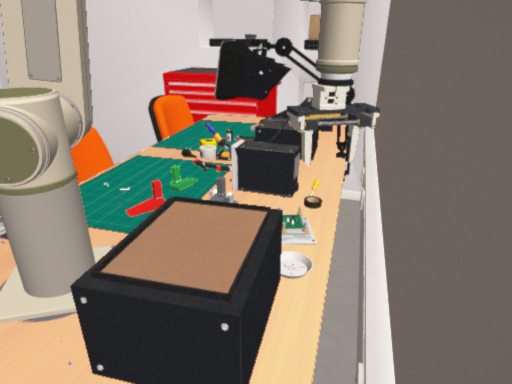

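The scene view shows the dark wedge in its grey stand at about (283,230), with the handle at (267,218). The fixture is at (273,167) with its apron to the lower right. The dish, at (306,137), is beyond the fixture, and a power supply, at (190,200), stands next to the stand.

```bash
python3 - <<'E'
from h import *
k=load('scene0');C=cloud(k)
for n,(u,v) in dict(handletop=(267,210),standthin=(312,233),standback=(255,238),plate=(262,154),apron=(290,178),apronR=(316,178),apronB=(293,194),apL=(230,168),psu=(190,170),box=(400,90),psubot=(195,258),table=(230,280)).items(): print(n,C[v,u].round(3), ray(k,u,v,0).round(3))
im=cv2.imread('pics/scene0.png')[115:265,140:340]
cv2.imwrite('pics/sc.png',cv2.resize(im,None,fx=4,fy=4,interpolation=cv2.INTER_CUBIC))
E
```

```text
handletop [0.393 0.302 0.089] [0.44  0.222 0.   ]
standthin [0.315 0.239 0.007] [0.318 0.233 0.   ]
standback [0.414 0.316 0.006] [0.417 0.311 0.   ]
plate [0.538 0.082 0.035] [0.563 0.041 0.   ]
apron [0.446 0.097 0.006] [0.45  0.091 0.   ]
apronR [ 0.394  0.056 -0.   ] [0.393 0.057 0.   ]
apronB [0.412 0.147 0.006] [0.414 0.141 0.   ]
apL [ 0.604  0.135 -0.002] [0.602 0.137 0.   ]
psu [0.547 0.346 0.159] [0.686 0.198 0.   ]
box [ 0.284 -0.152  0.181] [ 0.356 -0.503  0.   ]
psubot [0.473 0.445 0.035] [ 0.494  0.424 -0.   ]
table [ 0.401  0.431 -0.002] [0.4   0.432 0.   ]
```

View pics/sc.png

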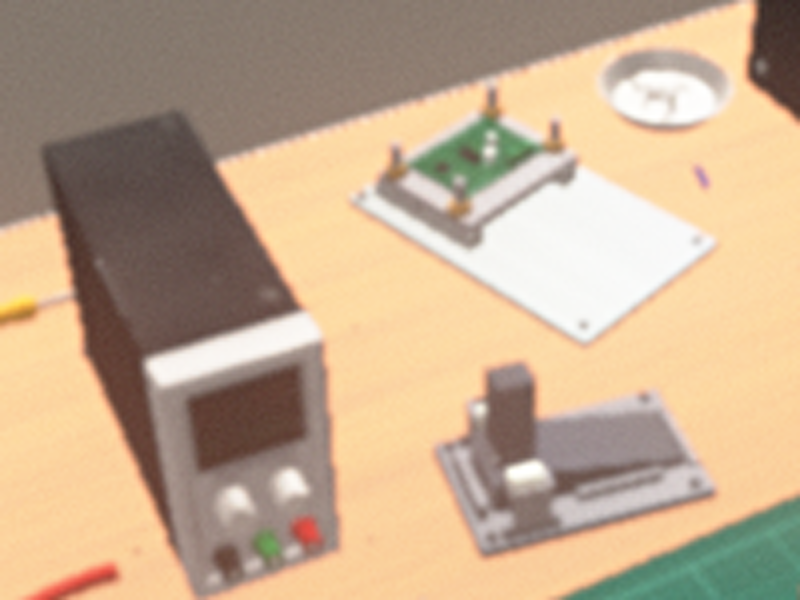

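View pics/wrist0.png

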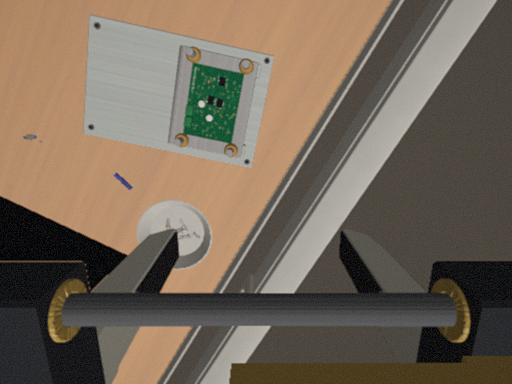

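The enlarged scene crop shows the stand with its thin end pointing right, towards the robot, and a roller beside the handle. The wrist view shows the fixture corners near (91,15), (273,55), (250,166) and (85,132), with the plate at its right end, so the push direction is to the right and slightly down.

```bash
cat >> h.py <<'E'
def fixture(k,box=None):
    # base from cloud height; corners by minAreaRect on z=6mm plane
    C=cloud(k);m=((C[...,2]>.003)&(C[...,2]<.0095)&(k['d']>0)).astype(np.uint8)
    hsv=cv2.cvtColor(k['p'],cv2.COLOR_RGB2HSV);m&=(hsv[...,1]<60).astype(np.uint8)
    n,l,st,_=cv2.connectedComponentsWithStats(cv2.morphologyEx(m,cv2.MORPH_OPEN,np.ones((3,3))))
    j=1+np.argmax(st[1:,4]);return (l==j),st[j]
E
python3 - <<'E'
from h import *
k=load('wrist0')
pc=[ray(k,u,v,.006) for u,v in [(91,15),(273,55),(250,166),(85,132)]]
for p in pc: print(p.round(4))
e=lambda a,b:(np.linalg.norm(pc[b]-pc[a]).round(4),np.degrees(np.arctan2(*(pc[b]-pc[a])[[1,0]])).round(2))
print(e(0,1),e(3,2),e(3,0),e(2,1))
# screws in base corners are symmetric: also plate pins
m,st=fixture(k);print(st,m.sum())
C=cloud(k);print('apron z',np.median(C[m],0))
P=np.array([ray(k,u,v,.006)[:2] for v,u in np.argwhere(m)],np.float32)
print(cv2.minAreaRect(P))
k=load('scene0');C=cloud(k);z=C[...,2]
sub=np.zeros(z.shape,bool);sub[195:255,240:325]=1
h=sub&(z>.07)&(z<.1);print('handle',h.sum(),C[h].mean(0).round(4),C[h].min(0).round(4),C[h].max(0).round(4))
s=sub&(z>.003)&(z<.035)
print('stand',cv2.minAreaRect(C[s][:,:2].astype(np.float32)))
for u,v in [(437/4+140,450/4+115),(486/4+140,553/4+115),(714/4+140,492/4+115),(655/4+140,392/4+115)]: print(ray(k,u,v,.007).round(4))
E
```

```text
[0.418  0.1719 0.006 ]
[0.615  0.1321 0.006 ]
[0.5885 0.0069 0.006 ]
[0.3927 0.0477 0.006 ]
(np.float64(0.201), np.float64(-11.43)) (np.float64(0.2), np.float64(-11.78)) (np.float64(0.1267), np.float64(78.46)) (np.float64(0.1279), np.float64(78.03))
[   83    15   191   152 13189] 13189
apron z [0.46454638 0.10161203 0.0057753 ]
((0.5027786493301392, 0.08906599134206772), (0.12936292588710785, 0.20412588119506836), 78.29486083984375)
handle 153 [0.3943 0.2999 0.0831] [0.3831 0.2846 0.0701] [0.4092 0.3112 0.0907]
stand ((0.3892529010772705, 0.2459641695022583), (0.1694336235523224, 0.19100818037986755), 34.964622497558594)
[0.4409 0.2965 0.007 ]
[0.3794 0.3455 0.007 ]
[0.2969 0.2447 0.007 ]
[0.3591 0.1925 0.007 ]
```

```bash
python3 -m pendant '[{"translation":[38,-26,0],"twist":[0,0,0],"grip":1},{"translation":[38,-26,0],"twist":[0,0,0],"grip":1},{"translation":[38,-26,0],"twist":[0,0,0],"grip":1},{"translation":[38,-26,0],"twist":[0,0,0],"grip":1},{"translation":[38,-26,0],"twist":[0,0,0],"grip":1},{"translation":[38,-26,0],"twist":[0,0,0],"grip":1},{"translation":[38,-26,0],"twist":[0,0,0],"grip":1},{"translation":[0,0,0],"twist":[0,0,0.14],"grip":1},{"translation":[0,0,0],"twist":[0,0,0.14],"grip":1},{"translation":[0,0,0],"twist":[0,0,0.14],"grip":1}]' 20
python3 - <<'E'
from h import *
s=robot.read_state();print(s)
cam('wrist','wrist1')
E
```

```text
t: 1.15
tool_pos: [0.4076, 0.2754, 0.2327]
orientation: [-2.643, -1.691, 0.01]
force: [0.1, 0.1, 0.5]
opening: 0.0934
{'t': 1.15, 'q': array([ 0.48761524, -0.15708819,  1.78179492,  0.00321707,  1.52345968,
        0.9196517 ]), 'dq': array([ 1.80541853e-02, -1.17395320e-03,  8.16818971e-03, -3.81465502e-03,
       -9.46668694e-04,  1.45055839e+00]), 'joint_torque': array([ 5.18224575e-01, -4.11647558e+01, -4.91667330e+01,  1.88407162e-01,
        1.77567441e-02, -3.09207939e+00]), 'tool_pos': array([0.40763566, 0.27543994, 0.2326778 ]), 'orientation': array([-2.64293601, -1.69142447,  0.00986758]), 'force': array([0.13106523, 0.09970209, 0.4667302 ]), 'wrist_torque': array([-0.03322475,  0.03844867, -0.02305481]), 'opening': 0.0933517724700745}
```

View pics/wrist1.png

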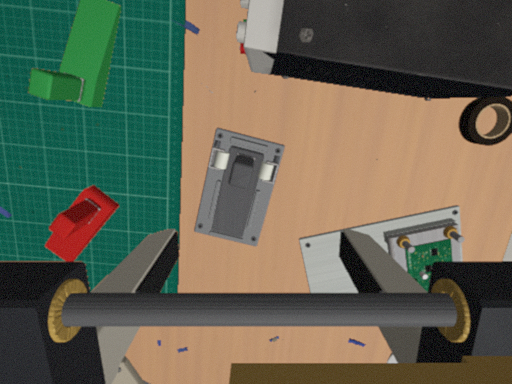

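The wrist view shows the stand with corners near (221,128), (284,147), (258,245) and (195,231). The handle is at about (243,168), with a roller on each side.

```bash
cat >> h.py <<'E'
def toolyaw(s):
    R=cv2.Rodrigues(np.array(s['orientation']))[0];return np.degrees(np.arctan2(R[1,1],R[0,1])),R
def wedge(k,win):
    C=cloud(k);z=C[...,2];u0,v0,u1,v1=win
    m=np.zeros(z.shape,bool);m[v0:v1,u0:u1]=1;m&=k['d']>0
    t=m&(z>.083)&(z<.097);print('top',t.sum(),C[t].mean(0).round(4),np.argwhere(t).mean(0)[::-1])
    P=np.array([ray(k,u,v,.089)[:2] for v,u in np.argwhere(t)],np.float32);print('toprect',cv2.minAreaRect(P))
    s=m&(z>.0045)&(z<.06);print('stand',cv2.minAreaRect(C[s][:,:2].astype(np.float32)))
    return C
E
python3 - <<'E'
from h import *
k=load('wrist1');C=wedge(k,(190,120,290,250))
pc=[ray(k,u,v,.008) for u,v in [(221,128),(284,147),(258,245),(195,231)]]
for p in pc: print(p.round(4))
d=lambda a,b:np.degrees(np.arctan2(*(pc[b]-pc[a])[[1,0]])).round(2)
print('axis yaw',d(0,3),d(1,2),d(0,1)-90-0,d(3,2)-90,'centre',np.mean(pc,0))
z=C[...,2]
for v in range(150,235,6): print(v,(z[v,205:275:5]*1000).round().astype(int))
E
```

```text
top 508 [0.3965 0.2961 0.0882] [240.28937008 174.36220472]
toprect ((0.3965187966823578, 0.2961687743663788), (0.024043843150138855, 0.01967981830239296), 50.871524810791016)
stand ((0.3720027208328247, 0.26636019349098206), (0.13586442172527313, 0.084010049700737), 50.7507209777832)
[0.3878 0.3417 0.008 ]
[0.4457 0.2908 0.008 ]
[0.3647 0.1888 0.008 ]
[0.2995 0.2401 0.008 ]
axis yaw -130.99 -128.45 -131.32999999999998 -128.2 centre [0.37445964 0.26532485 0.008     ]
150 [-1  0 19 40  8 30 31 30 23 12  7  8 19  9]
156 [-1 39 11 42 41 32 31 53 45 36 30 30  7  9]
162 [ 0 40 40 44 40 31 87 86 78 73 31 32 34 40]
168 [-1  8 40 41 36 32 89 90 89 88 30 37 42 40]
174 [ 0 10  6  8 30 87 89 90 88 88 31 40 43 39]
180 [ 7  7  8 11 30 89 89 88 88 30 32  7 39 32]
186 [ 7  8 14  8 27 27 29 88 90 29 29  8  8  8]
192 [ 6  7 15 24 25 26 27 27 25 27 11  8  8  8]
198 [ 7  9 14 23 24 24 24 23 26 25 16  8  6 -1]
204 [ 9  8 14 22 22 22 23 23 24 25 14  7  9  1]
210 [ 9 14 20 21 20 20 21 21 22  8  7  8  7 -1]
216 [ 8 15 17 17 18 19 20 20 20 14  8  6  0  1]
222 [ 8  8 15 16 17 17 19 17 18 14 10  8  0 -1]
228 [ 7  7 13 15 15 14 16 15  8  7  8  9  0  0]
234 [ 7 11 12 11  9 12 13 14  8  7  7  0  0 -1]
```

```bash
cat >> h.py <<'E'
def goto(x,y,z,yaw):
    s=robot.read_state();w,R=toolyaw(s);p=s['tool_pos']
    dyaw=(yaw-w+90)%180-90
    d=R.T@(np.array([x,y,z])-p)*1000
    a=np.radians(dyaw);Rz=np.array([[np.cos(a),-np.sin(a),0],[np.sin(a),np.cos(a),0],[0,0,1]])
    tilt=cv2.Rodrigues(R.T@Rz@R*1.0)[0].ravel()
    ca=np.radians(yaw);ideal=np.array([[-np.sin(ca),np.cos(ca),0],[np.cos(ca),np.sin(ca),0],[0,0,-1]]).T
    if np.sum(ideal*R)<0: ideal[:,:2]*=-1
    rv=cv2.Rodrigues(R.T@ideal)[0].ravel()
    print('t',round(s['t'],2),'pos',p.round(4),'yaw',w.round(2),'q',s['q'].round(2),'F',s['force'].round(1),'open',round(s['opening'],4))
    print('tool shift before turn',d.round(1),'after turn',(ideal.T@(np.array([x,y,z])-p)*1000).round(1),'twist',rv.round(4))
E
python3 - <<'E'
from h import *
goto(.3965,.2962,.150,-39.2)
k=load('scene0');C=cloud(k).reshape(-1,3);C=C[(C[:,2]>.1)&(C[:,2]<.25)&(C[:,0]>.3)&(C[:,0]<.75)&(C[:,1]>.15)&(C[:,1]<.6)]
a=np.radians(-39.2);r=C[:,:2]-[.3965,.2962]
tx=r@[-np.sin(a),np.cos(a)];ty=r@[np.cos(a),np.sin(a)]
for lo in(-.12,-.09,-.06,-.03,0,.03,.06,.09): 
    q=(ty>=lo)&(ty<lo+.03);print(lo,q.sum(),tx[q].min() if q.any() else None, C[q,2].max() if q.any() else None)
E
```

```text
t 1.2 pos [0.4077 0.2753 0.2326] yaw -25.33 q [ 0.49 -0.16  1.78  0.    1.52  0.93] F [ 0.1  0.2 -0.1] open 0.0929
tool shift before turn [ 14.4 -18.6  82.7] after turn [  9.1 -21.9  82.6] twist [-0.0061  0.0042  0.2421]
-0.12 0 None None
-0.09 0 None None
-0.06 0 None None
-0.03 1288 0.09845999371052959 0.16087698979947873
0 510 0.10137147911132151 0.16157133711014593
0.03 476 0.10568386927618567 0.16079884799606048
0.06 431 0.10902800247440858 0.16001245913558126
0.09 414 0.11142259366793396 0.16044519893524145
```

```bash
python3 -m pendant '[{"translation":[0,0,0],"twist":[-0.003,0.002,0.08],"grip":1},{"translation":[0,0,0],"twist":[-0.003,0.002,0.08],"grip":1},{"translation":[0,0,0],"twist":[0,0,0.08],"grip":1},{"translation":[4,-11,15],"twist":[0,0,0],"grip":1},{"translation":[4,-11,15],"twist":[0,0,0],"grip":1},{"translation":[0,0,15],"twist":[0,0,0],"grip":1},{"translation":[0,0,15],"twist":[0,0,0],"grip":1},{"translation":[0,0,10],"twist":[0,0,0],"grip":1},{"translation":[0,0,0],"twist":[0,0,0],"grip":1},{"translation":[0,0,0],"twist":[0,0,0],"grip":1}]' 20
python3 - <<'E'
from h import *
goto(.3965,.2962,.072,-39.2)
cam('wrist','wrist2');k=load('wrist2');wedge(k,(150,100,350,290))
E
```

```text
t: 2.2
tool_pos: [0.3897, 0.2978, 0.1515]
orientation: [-2.822, -1.379, 0.013]
force: [-1.1, 0.7, 0.1]
opening: 0.0931
t 2.2 pos [0.3897 0.2978 0.1515] yaw -37.92 q [ 0.55 -0.1   1.88  0.    1.37  1.21] F [-1.1  0.7  0.1] open 0.0931
tool shift before turn [ 3.5  6.7 79.5] after turn [ 3.   6.3 79.5] twist [-0.0039  0.0072  0.0223]
top 890 [0.3966 0.2965 0.0881] [268.41797753 212.95168539]
toprect ((0.39678478240966797, 0.2965988218784332), (0.024012507870793343, 0.019283495843410492), 52.156490325927734)
stand ((0.35923102498054504, 0.3068598508834839), (0.18261785805225372, 0.15532910823822021), 50.674224853515625)
```

```bash
python3 -m pendant '[{"translation":[3,6,0],"twist":[-0.004,0.007,0.018],"grip":1},{"translation":[0,0,0],"twist":[0,0,0],"grip":1},{"translation":[0,0,12],"twist":[0,0,0],"grip":1},{"translation":[0,0,12],"twist":[0,0,0],"grip":1},{"translation":[0,0,12],"twist":[0,0,0],"grip":1},{"translation":[0,0,12],"twist":[0,0,0],"grip":1},{"translation":[0,0,8],"twist":[0,0,0],"grip":1},{"translation":[0,0,6],"twist":[0,0,0],"grip":1},{"translation":[0,0,0],"twist":[0,0,0],"grip":1},{"translation":[0,0,0],"twist":[0,0,0],"grip":1}]' 20
python3 -c "
from h import *
goto(.3966,.2964,.072,-38.9)"
```

```text
t: 3.25
tool_pos: [0.3977, 0.2964, 0.0847]
orientation: [2.836, 1.351, 0.003]
force: [-0.7, 0.3, 0.1]
opening: 0.0932
t 3.25 pos [0.3977 0.2964 0.0847] yaw -39.06 q [ 0.54 -0.02  1.93 -0.    1.23  1.22] F [-0.7  0.3  0.1] open 0.0932
tool shift before turn [-0.7 -0.8 12.7] after turn [-0.7 -0.8 12.7] twist [ 0.001  -0.0019 -0.0027]
```

```bash
python3 -m pendant '[{"translation":[-0.7,-0.8,7],"twist":[0.001,-0.002,0],"grip":1},{"translation":[0,0,6],"twist":[0,0,0],"grip":1},{"translation":[0,0,1],"twist":[0,0,0],"grip":-1},{"translation":[0,0,0],"twist":[0,0,0],"grip":-1},{"translation":[0,0,0],"twist":[0,0,0],"grip":-1},{"translation":[0,0,0],"twist":[0,0,0],"grip":-1},{"translation":[0,0,0],"twist":[0,0,0],"grip":-1},{"translation":[0,0,0],"twist":[0,0,0],"grip":-1},{"translation":[0,0,0],"twist":[0,0,0],"grip":-1},{"translation":[0,0,0],"twist":[0,0,0],"grip":-1}]' 50
python3 -c "
from h import *
goto(.3966,.2964,.072,-38.9);print(robot.read_state()['wrist_torque'])"
```

```text
t: 4.25
tool_pos: [0.398, 0.2973, 0.0717]
orientation: [-2.836, -1.351, -0.005]
force: [-0.5, 0.4, -0.5]
opening: 0.0338
t 4.25 pos [0.398  0.2973 0.0717] yaw -39.05 q [ 0.54 -0.    1.94 -0.    1.2   1.22] F [-0.5  0.4 -0.5] open 0.0338
tool shift before turn [-1.6 -0.5 -0.3] after turn [-1.6 -0.5 -0.3] twist [ 0.0012 -0.0032 -0.0026]
[-0.0155925   0.01790118 -0.03059445]
```

```bash
python3 -m pendant '[{"translation":[-1.5,-0.4,0],"twist":[0,0,0],"grip":-1},{"translation":[0,0,0],"twist":[0,0,0],"grip":-1},{"translation":[0,0,0],"twist":[0,0,0],"grip":-1},{"translation":[0,0,0],"twist":[0,0,0],"grip":-1},{"translation":[0,0,0],"twist":[0,0,0],"grip":-1},{"translation":[0,0,0],"twist":[0,0,0],"grip":-1},{"translation":[0,0,0],"twist":[0,0,0],"grip":-1},{"translation":[0,0,-3],"twist":[0,0,0],"grip":-1},{"translation":[0,0,-3],"twist":[0,0,0],"grip":-1},{"translation":[0,0,-3],"twist":[0,0,0],"grip":-1}]' 50
python3 -c "
from h import *
goto(.3966,.2964,.072,-38.9);print(robot.read_state()['wrist_torque'])"
```

```text
t: 5.25
tool_pos: [0.3945, 0.2948, 0.0775]
orientation: [2.836, 1.351, -0.003]
force: [2.2, 1.0, -10.1]
opening: 0.0197
t 5.25 pos [0.3945 0.2948 0.0775] yaw -39.06 q [ 0.54 -0.02  1.95 -0.    1.22  1.22] F [  2.2   1.  -10.1] open 0.0197
tool shift before turn [2.6 0.6 5.5] after turn [2.6 0.6 5.5] twist [-0.0004  0.0018 -0.0029]
[ 0.1047438  -0.49640346 -0.03542874]
```

```bash
python3 -m pendant '[{"translation":[1,0,-5],"twist":[0,0,0],"grip":-1},{"translation":[1,0,-5],"twist":[0,0,0],"grip":-1},{"translation":[0.5,0,-5],"twist":[0,0,0],"grip":-1},{"translation":[0,0,-5],"twist":[0,0,0],"grip":-1},{"translation":[0,0,-5],"twist":[0,0,0],"grip":-1},{"translation":[0,0,-6],"twist":[0,0,0],"grip":-1},{"translation":[0,0,-8],"twist":[0,0,0],"grip":-1},{"translation":[0,0,-10],"twist":[0,0,0],"grip":-1},{"translation":[0,0,-10],"twist":[0,0,0],"grip":-1},{"translation":[0,0,-10],"twist":[0,0,0],"grip":-1}]' 50
python3 -c "
from h import *
goto(.3966,.2964,.16,-38.9);print(robot.read_state()['wrist_torque'])
cam('scene','scene2');cam('side','side2')
a=cv2.imread('pics/scene2.png')[130:270,190:340];b=cv2.imread('pics/side2.png')[150:250,180:330]
cv2.imwrite('pics/v2.png',np.vstack([cv2.resize(a,(600,560)[:2],interpolation=2)]))"
```

```text
t: 6.25
tool_pos: [0.3965, 0.2972, 0.1543]
orientation: [2.836, 1.351, -0.001]
force: [0.2, -0.1, -4.5]
opening: 0.0196
t 6.25 pos [0.3965 0.2972 0.1543] yaw -39.05 q [ 0.54 -0.1   1.87 -0.    1.37  1.22] F [ 0.2 -0.1 -4.5] open 0.0196
tool shift before turn [-0.6  0.6 -5.7] after turn [-0.6  0.5 -5.7] twist [ 0.0001  0.0009 -0.0025]
[ 0.07676483 -0.06084608 -0.02206069]
```

View pics/v2.png

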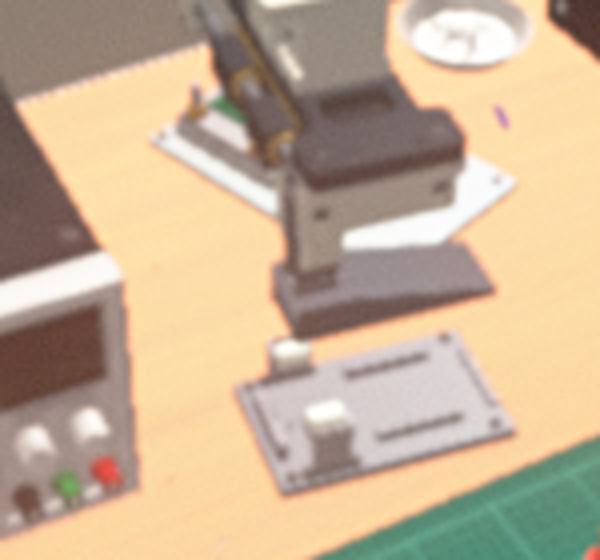

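The wedge is clear of the stand and held level, with its thin end to the right and the stand empty below it.

```bash
python3 -m pendant '[{"translation":[-28,25,-2],"twist":[0,0,0],"grip":-1},{"translation":[-28,25,-2],"twist":[0,0,0],"grip":-1},{"translation":[-28,25,-2],"twist":[0,0,0],"grip":-1},{"translation":[-28,25,-2],"twist":[0,0,0],"grip":-1},{"translation":[-28,25,0],"twist":[0,0,0],"grip":-1},{"translation":[0,0,0],"twist":[0,0,-0.1],"grip":-1},{"translation":[0,0,0],"twist":[0,0,-0.13],"grip":-1},{"translation":[0,0,0],"twist":[0,0,-0.13],"grip":-1},{"translation":[0,0,0],"twist":[0,0,-0.13],"grip":-1},{"translation":[0,0,0],"twist":[0,0,-0.13],"grip":-1}]' 50
python3 -m pendant '[{"translation":[0,0,0],"twist":[0,0,-0.14],"grip":-1},{"translation":[0,0,0],"twist":[0,0,-0.14],"grip":-1},{"translation":[0,0,0],"twist":[0,0,-0.14],"grip":-1},{"translation":[0,0,0],"twist":[0,0,-0.14],"grip":-1},{"translation":[0,0,0],"twist":[0,0,-0.14],"grip":-1},{"translation":[0,0,0],"twist":[0,0,-0.14],"grip":-1},{"translation":[0,0,0],"twist":[0,0,-0.14],"grip":-1},{"translation":[0,0,0],"twist":[0,0,-0.14],"grip":-1},{"translation":[0,0,0],"twist":[0,0,-0.14],"grip":-1},{"translation":[0,0,0],"twist":[0,0,-0.1],"grip":-1}]' 50
python3 -c "
from h import *
goto(.4053,.1092,.10,78.3)"
```

```text
t: 7.35
tool_pos: [0.4053, 0.1027, 0.1618]
orientation: [2.267, 2.175, 0.002]
force: [-0.1, 0.2, -3.2]
opening: 0.0194
t: 8.35
tool_pos: [0.402, 0.1024, 0.158]
orientation: [-0.302, -3.121, -0.0]
force: [-0.3, 0.4, -3.5]
opening: 0.0198
t 8.35 pos [0.402  0.1024 0.158 ] yaw 78.94 q [ 0.12 -0.34  2.07  0.    1.42 -1.25] F [-0.3  0.4 -3.5] open 0.0198
tool shift before turn [-2.3  7.3 58. ] after turn [-1.8  7.3 58. ] twist [-0.0003 -0.0062  0.0112]
```

```bash
python3 -m pendant '[{"translation":[0,4,0],"twist":[0,-0.004,0.011],"grip":-1},{"translation":[0,3,0],"twist":[0,0,0],"grip":-1},{"translation":[0,0,12],"twist":[0,0,0],"grip":-1},{"translation":[0,0,12],"twist":[0,0,0],"grip":-1},{"translation":[0,0,12],"twist":[0,0,0],"grip":-1},{"translation":[0,0,12],"twist":[0,0,0],"grip":-1},{"translation":[0,0,10],"twist":[0,0,0],"grip":-1},{"translation":[0,0,5],"twist":[0,0,0],"grip":-1},{"translation":[0,0,0],"twist":[0,0,0],"grip":-1},{"translation":[0,0,0],"twist":[0,0,0],"grip":-1}]' 50
python3 -c "
from h import *
goto(.4053,.1092,.07,78.3)
cam('wrist','wrist3');cam('scene','scene3');cam('side','side3')
a=cv2.imread('pics/scene3.png')[120:230,200:340];b=cv2.imread('pics/wrist3.png')
a=cv2.resize(a,(509,400),interpolation=2);b=cv2.resize(b,(509,382))
cv2.imwrite('pics/v3.png',np.vstack([a[:215+0] if 0 else a]));cv2.imwrite('pics/v3b.png',b)"
```

```text
t: 9.35
tool_pos: [0.4007, 0.1096, 0.0864]
orientation: [-0.333, -3.117, 0.002]
force: [0.1, -0.3, -3.8]
opening: 0.0195
t 9.35 pos [0.4007 0.1096 0.0864] yaw 77.81 q [ 0.14 -0.25  2.14  0.    1.26 -1.22] F [ 0.1 -0.3 -3.8] open 0.0195
tool shift before turn [-4.7  0.6 16.4] after turn [-4.6  0.6 16.4] twist [-0.0022 -0.0071 -0.0086]
```

View pics/v3.png

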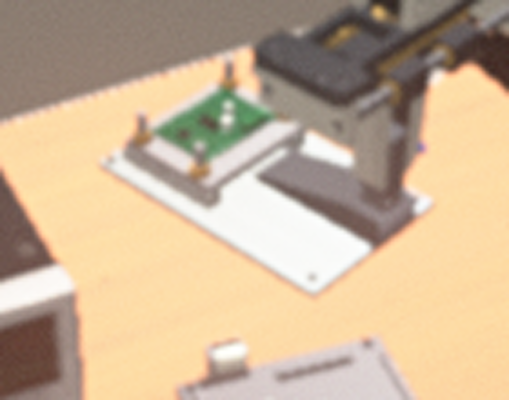

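View pics/v3b.png

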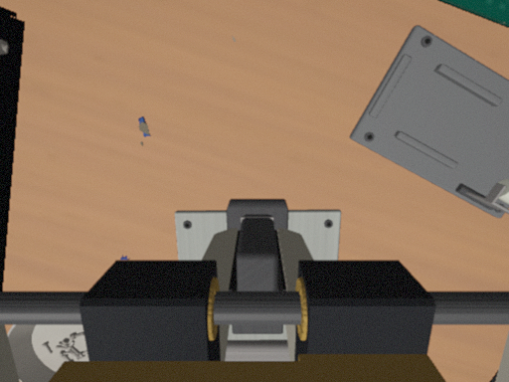

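The scene crop shows the wedge hovering over the apron with its thin end towards the plate. In the wrist view the block's back (columns 228 to 287) is close to the middle of the apron's back edge (177 to 340).

```bash
cat >> h.py <<'E'
O=np.array([.5493,.0795]);YF=np.radians(-11.65)
def fx(P):
    P=np.asarray(P);r=P[...,:2]-O;c,s=np.cos(YF),np.sin(YF)
    return np.stack([r[...,0]*c+r[...,1]*s,-r[...,0]*s+r[...,1]*c,P[...,2]],-1)
E
python3 - <<'E'
from h import *
for n in ['scene3','wrist3','scene0']:
    k=load(n);F=fx(cloud(k))*1000
    hsv=cv2.cvtColor(k['p'],cv2.COLOR_RGB2HSV)
    print(n)
    # apron: z 3..9
    a=(k['d']>0)&(F[...,2]>2)&(F[...,2]<10)&(abs(F[...,1])<80)&(F[...,0]>-175)&(F[...,0]<70)&(hsv[...,1]<60)
    q=F[a];print(' apron n',len(q),'y pct',np.percentile(q[:,1],[.5,99.5]).round(1),'x',np.percentile(q[:,0],[.5,99.5]).round(1))
    w=(k['d']>0)&(F[...,2]>19)&(F[...,2]<44)&(abs(F[...,1])<35)&(F[...,0]>-180)&(F[...,0]<-47)&(hsv[...,2]<140)
    q=F[w]
    if len(q):
        print(' wedge n',len(q),'y',np.percentile(q[:,1],[1,99]).round(1),'x',np.percentile(q[:,0],[.5,99.5]).round(1))
        for x in range(-180,-40,15):
            g=q[(q[:,0]>=x)&(q[:,0]<x+15)]
            if len(g)>5: print('  ',x,len(g),np.percentile(g[:,1],[3,97]).round(1),np.percentile(g[:,2],[5,50,95]).round(1))
    p=(k['d']>0)&(F[...,2]>24)&(F[...,2]<34)&(abs(F[...,1])<70)&(F[...,0]>-60)&(F[...,0]<60)
    q=F[p];print(' plate',len(q),np.percentile(q,[1,99],axis=0).round(1)[:, :2])
print('tcp in fixture',fx(robot.read_state()['tool_pos'])*1000)
E
```

```text
scene3
 apron n 1052 y pct [-63.3  67.4] x [-149.6   51.2]
 wedge n 172 y [-12.7  22.6] x [-165.4  -64.4]
   -165 49 [-13.   22.4] [26.4 33.7 40.9]
   -150 28 [18.2 21.8] [28.  35.5 43.3]
   -135 27 [18.7 21.8] [27.  35.8 42. ]
   -120 24 [19.2 21.9] [26.3 34.  40. ]
   -105 21 [17.4 22.2] [26.  33.  38.3]
   -90 11 [17.8 21.8] [27.4 30.2 32.3]
   -75 8 [19.  20.5] [27.  28.8 31.4]
 plate 705 [[-57.6 -47.2]
 [ 39.5  53.3]]
wrist3
 apron n 4407 y pct [-64.3  64.2] x [-150.5  -32.3]
 wedge n 1060 y [-20.1  19. ] x [-166.1  -55.7]
   -180 528 [-18.2  18.1] [24.8 34.4 43. ]
   -165 19 [-19.7  19.9] [32.4 43.2 44. ]
   -75 316 [-19.8  17.9] [27.8 28.8 29.8]
   -60 197 [-19.5  18.1] [26.5 27.5 28.3]
 plate 1344 [[-59.7 -25.8]
 [-30.5  23.2]]
scene0
 apron n 1714 y pct [-63.8  66.6] x [-149.3   48.4]
 plate 713 [[-44.1 -48.6]
 [ 40.   53.5]]
tcp in fixture [-151.18244933   -0.36522179   86.97709813]
```

```bash
python3 -m pendant '[{"translation":[0,0,4],"twist":[-0.002,-0.007,-0.009],"grip":-1},{"translation":[0,0,4],"twist":[0,0,0],"grip":-1},{"translation":[0,0,4],"twist":[0,0,0],"grip":-1},{"translation":[0,0,2],"twist":[0,0,0],"grip":-1},{"translation":[0,0,0],"twist":[0,0,0],"grip":-1},{"translation":[0,0,0],"twist":[0,0,0],"grip":-1},{"translation":[0,0,0],"twist":[0,0,0],"grip":-1},{"translation":[0,0,0],"twist":[0,0,0],"grip":-1},{"translation":[0,0,0],"twist":[0,0,0],"grip":-1},{"translation":[0,0,0],"twist":[0,0,0],"grip":-1}]' 50
python3 -c "
from h import *
goto(.4053,.1092,.07,78.35);print(fx(robot.read_state()['tool_pos'])*1000,robot.read_state()['wrist_torque'])"
```

```text
t: 10.5
tool_pos: [0.4024, 0.1099, 0.0732]
orientation: [0.318, 3.121, 0.001]
force: [0.8, 0.1, -3.3]
opening: 0.0199
t 10.5 pos [0.4024 0.1099 0.0732] yaw 78.37 q [ 0.14 -0.24  2.16 -0.    1.22 -1.22] F [ 0.8  0.1 -3.3] open 0.0199
tool shift before turn [-3.  -0.1  3.3] after turn [-3.  -0.1  3.2] twist [0.0014 0.0045 0.0004]
[-1.50007268e+02  6.77264348e-02  7.32449612e+01] [0.12646132 0.01418717 0.03932806]
```

```bash
python3 -m pendant '[{"translation":[0,0,1],"twist":[0,0.003,0],"grip":-1},{"translation":[0,0,1],"twist":[0,0,0],"grip":-1},{"translation":[0,0,1],"twist":[0,0,0],"grip":-1},{"translation":[0,0,0.6],"twist":[0,0,0],"grip":-1},{"translation":[0,0,0.5],"twist":[0,0,0],"grip":-1},{"translation":[0,0,0.5],"twist":[0,0,0],"grip":-1},{"translation":[0,0,0],"twist":[0,0,0],"grip":-1},{"translation":[0,0,0],"twist":[0,0,0],"grip":-1},{"translation":[0,0,0],"twist":[0,0,0],"grip":-1},{"translation":[0,0,0],"twist":[0,0,0],"grip":-1}]' 50
python3 -c "
from h import *
goto(.4053,.1092,.07,78.35);print(fx(robot.read_state()['tool_pos'])*1000,robot.read_state()['wrist_torque'])"
```

```text
t: 11.5
tool_pos: [0.4029, 0.1099, 0.0696]
orientation: [0.318, 3.123, 0.002]
force: [-1.0, 0.3, -0.6]
opening: 0.0196
t 11.5 pos [0.4029 0.1099 0.0696] yaw 78.37 q [ 0.14 -0.23  2.15  0.    1.22 -1.23] F [-1.   0.3 -0.6] open 0.0196
tool shift before turn [-2.5 -0.3 -0.4] after turn [-2.5 -0.3 -0.4] twist [0.0016 0.0019 0.0004]
[-149.48551797    0.26853778   69.58802661] [-0.04623416  0.37495227  0.01191119]
```

```bash
python3 -m pendant '[{"translation":[-4,0,0.2],"twist":[0,0,0],"grip":-1},{"translation":[-4,0,0.2],"twist":[0,0,0],"grip":-1},{"translation":[-4,0,0.2],"twist":[0,0,0],"grip":-1},{"translation":[-4,0,0.2],"twist":[0,0,0],"grip":-1},{"translation":[-4,0,0.2],"twist":[0,0,0],"grip":-1},{"translation":[-4,0,0.2],"twist":[0,0,0],"grip":-1},{"translation":[-4,0,0.2],"twist":[0,0,0],"grip":-1},{"translation":[-4,0,0.2],"twist":[0,0,0],"grip":-1},{"translation":[0,0,0],"twist":[0,0,0],"grip":-1},{"translation":[0,0,0],"twist":[0,0,0],"grip":-1}]' 50
python3 -c "
from h import *
goto(.4651,.0969,.07,78.35);print(fx(robot.read_state()['tool_pos'])*1000,robot.read_state()['wrist_torque'])"
```

```text
t: 12.5
tool_pos: [0.4355, 0.1044, 0.0696]
orientation: [-0.318, -3.124, -0.005]
force: [-4.4, 0.9, 4.0]
opening: 0.0198
t 12.5 pos [0.4355 0.1044 0.0696] yaw 78.39 q [ 0.12 -0.14  2.07  0.    1.21 -1.25] F [-4.4  0.9  4. ] open 0.0198
tool shift before turn [-30.5  -1.4  -0.4] after turn [-30.5  -1.4  -0.4] twist [ 0.003  -0.0014  0.0006]
[-116.46290854    1.39302043   69.63564214] [ 0.10567492  0.63521445 -0.01007407]
```

```bash
python3 -m pendant '[{"translation":[-3,-0.5,0],"twist":[0,0,0],"grip":-1},{"translation":[-3,-0.5,0],"twist":[0,0,0],"grip":-1},{"translation":[-3,-0.4,0],"twist":[0,0,0],"grip":-1},{"translation":[-3,-0.3,0],"twist":[0,0,0],"grip":-1},{"translation":[-3,-0.2,0],"twist":[0,0,0],"grip":-1},{"translation":[-3,-0.2,0],"twist":[0,0,0],"grip":-1},{"translation":[-3,-0.2,0],"twist":[0,0,0],"grip":-1},{"translation":[0,0,0],"twist":[0,0,0],"grip":-1},{"translation":[0,0,0],"twist":[0,0,0],"grip":-1},{"translation":[0,0,0],"twist":[0,0,0],"grip":-1}]' 50
python3 - <<'E'
from h import *
goto(.4651,.0969,.07,78.35);print(fx(robot.read_state()['tool_pos'])*1000,robot.read_state()['wrist_torque'])
cam('scene','scene4');cam('wrist','wrist4');cam('side','side4')
for n in ['scene0','scene4']:
    k=load(n);F=fx(cloud(k))*1000
    p=(k['d']>0)&(F[...,2]>23)&(F[...,2]<38)&(F[...,1]>39)&(F[...,1]<50)&(abs(F[...,0])<25)
    print(n,p.sum(),np.median(F[p][:,2]),F[p][:,2].mean())
k=load('wrist4');F=fx(cloud(k))*1000
w=(F[...,2]>5)&(F[...,2]<46)&(abs(F[...,1])<26)&(F[...,0]<-60)&(F[...,0]>-160);q=F[w];print(np.percentile(q[q[:,2]>12],[.5,99.5],axis=0))
E
```

```text
t: 13.5
tool_pos: [0.449, 0.1004, 0.0702]
orientation: [-0.313, -3.106, -0.008]
force: [-5.0, 1.8, 3.9]
opening: 0.0197
t 13.5 pos [0.449  0.1004 0.0702] yaw 78.5 q [ 0.1  -0.08  2.02  0.01  1.22 -1.27] F [-5.   1.8  3.9] open 0.0197
tool shift before turn [-16.5  -0.2  -0.1] after turn [-16.5  -0.2   0.2] twist [ 0.003  -0.0202  0.0026]
[-102.44717402    0.19312687   70.19121303] [0.12526966 0.43116008 0.02697385]
scene0 45 27.988576771956986 28.45217901637347
scene4 54 28.869571477467826 29.511809827781118
[[-117.35879275  -18.80602607   12.37912572]
 [-103.31074615   20.4768428    45.79325057]]
```

```bash
python3 -m pendant '[{"translation":[0,0,0.5],"twist":[0,-0.012,0],"grip":-1},{"translation":[-0.5,0,0.5],"twist":[0,-0.01,0],"grip":-1},{"translation":[-3,0,0.3],"twist":[0,-0.006,0],"grip":-1},{"translation":[-3,0,0.3],"twist":[0,-0.006,0],"grip":-1},{"translation":[-3,0,0.3],"twist":[0,-0.006,0],"grip":-1},{"translation":[-3,0,0.3],"twist":[0,-0.006,0],"grip":-1},{"translation":[-0.5,0,0.2],"twist":[0,-0.004,0],"grip":-1},{"translation":[0,0,0],"twist":[0,0,0],"grip":-1},{"translation":[0,0,0],"twist":[0,0,0],"grip":-1},{"translation":[0,0,0],"twist":[0,0,0],"grip":-1}]' 50
python3 - <<'E'
from h import *
goto(.4651,.0969,.07,78.35);print(fx(robot.read_state()['tool_pos'])*1000,robot.read_state()['wrist_torque'])
E
```

```text
t: 14.65
tool_pos: [0.4491, 0.1005, 0.0695]
orientation: [-0.315, -3.125, -0.002]
force: [-3.0, 1.0, 4.7]
opening: 0.02
t 14.65 pos [0.4491 0.1005 0.0695] yaw 78.49 q [ 0.11 -0.1   2.04  0.    1.2  -1.26] F [-3.   1.   4.7] open 0.02
tool shift before turn [-16.4  -0.3  -0.6] after turn [-16.4  -0.3  -0.5] twist [ 0.0009 -0.0012  0.0024]
[-102.36464061    0.31718369   69.4561352 ] [ 0.33843667  1.05452518 -0.02400656]
```

```bash
python3 -m pendant '[{"translation":[-5,0,0],"twist":[0,-0.004,0],"grip":-1},{"translation":[-5,0,0],"twist":[0,-0.004,0],"grip":-1},{"translation":[-5,0,0],"twist":[0,-0.004,0],"grip":-1},{"translation":[-5,0,0],"twist":[0,-0.004,0],"grip":-1},{"translation":[-5,0,0],"twist":[0,-0.004,0],"grip":-1},{"translation":[0,0,0],"twist":[0,0,0],"grip":-1},{"translation":[0,0,0],"twist":[0,0,0],"grip":-1},{"translation":[0,0,0],"twist":[0,0,0],"grip":-1},{"translation":[0,0,0],"twist":[0,0,0],"grip":-1},{"translation":[0,0,0],"twist":[0,0,0],"grip":-1}]' 50
python3 - <<'E'
from h import *
goto(.4651,.0969,.07,78.35);print(fx(robot.read_state()['tool_pos'])*1000,robot.read_state()['wrist_torque'])
E
```

```text
t: 15.65
tool_pos: [0.4606, 0.0986, 0.0696]
orientation: [-0.311, -3.113, 0.0]
force: [-5.6, 0.5, 4.8]
opening: 0.0195
t 15.65 pos [0.4606 0.0986 0.0696] yaw 78.59 q [ 0.1  -0.06  2.    0.    1.21 -1.27] F [-5.6  0.5  4.8] open 0.0195
tool shift before turn [-4.7 -0.8 -0.4] after turn [-4.7 -0.8 -0.4] twist [-0.0015 -0.0135  0.0042]
[-90.7212627    0.83583257  69.636848  ] [ 0.2447412   0.43607834 -0.03199867]
```

```bash
python3 -m pendant '[{"translation":[-3,-0.3,0],"twist":[0,-0.01,0.003],"grip":-1},{"translation":[-5,-0.3,0],"twist":[0,-0.007,0.002],"grip":-1},{"translation":[-5,-0.2,0],"twist":[0,-0.006,0],"grip":-1},{"translation":[0,0,0],"twist":[0,0,0],"grip":-1},{"translation":[0,0,0],"twist":[0,0,0],"grip":-1},{"translation":[0,0,0],"twist":[0,0,0],"grip":-1},{"translation":[0,0,0],"twist":[0,0,0],"grip":-1},{"translation":[0,0,0],"twist":[0,0,0],"grip":-1},{"translation":[0,0,0],"twist":[0,0,0],"grip":-1},{"translation":[0,0,0],"twist":[0,0,0],"grip":-1}]' 50
python3 - <<'E'
from h import *
goto(.4651,.0969,.07,78.35);print(fx(robot.read_state()['tool_pos'])*1000,robot.read_state()['wrist_torque'])
cam('scene','scene5');cam('wrist','wrist5');cam('side','side5')
for n in ['scene0','scene4','scene5']:
    k=load(n);F=fx(cloud(k))*1000
    p=(k['d']>0)&(F[...,2]>23)&(F[...,2]<38)&(F[...,1]>39)&(F[...,1]<50)&(abs(F[...,0])<25)
    b=(k['d']>0)&(F[...,2]>24)&(F[...,2]<45)&(abs(F[...,1])<36)&(F[...,0]>-5)&(F[...,0]<25)
    a=(k['d']>0)&(F[...,2]>0)&(F[...,2]<12)&(F[...,1]<55)&(F[...,1]>30)&(F[...,0]>-110)&(F[...,0]<-70)
    print(n,p.sum(),np.median(F[p][:,2]),'board',b.sum(),np.median(F[b][:,2]),'apron',np.median(F[a][:,2]))
k=load('wrist5');F=fx(cloud(k))*1000
w=(F[...,2]>12)&(F[...,2]<46)&(abs(F[...,1])<26)&(F[...,0]<-60)&(F[...,0]>-160);print(np.percentile(F[w],[.5,99.5],axis=0))
cv2.imwrite('pics/v5.png',cv2.resize(cv2.imread('pics/scene5.png')[120:220,210:340],(780,600),interpolation=2))
E
```

```text
t: 16.65
tool_pos: [0.4653, 0.0977, 0.0694]
orientation: [-0.319, -3.116, -0.0]
force: [-6.0, 1.9, 4.1]
opening: 0.0196
t 16.65 pos [0.4653 0.0977 0.0694] yaw 78.32 q [ 0.1  -0.05  1.99  0.    1.21 -1.27] F [-6.   1.9  4.1] open 0.0196
tool shift before turn [ 0.1 -0.8 -0.6] after turn [ 0.1 -0.8 -0.6] twist [-0.0009 -0.0096 -0.0006]
[-85.89156235   0.83959463  69.4273384 ] [0.27113678 0.58958099 0.01605066]
scene0 45 27.988576771956986 board 188 32.169409818327445 apron 5.611015834018184
scene4 54 28.869571477467826 board 141 32.622412656925334 apron 5.842728121249863
scene5 52 32.195174525831874 board 123 36.25100000249515 apron 5.733751552124633
[[-100.71018291  -18.28176696   12.61731193]
 [ -86.19081615   20.92295209   45.61458711]]
```

View pics/v5.png

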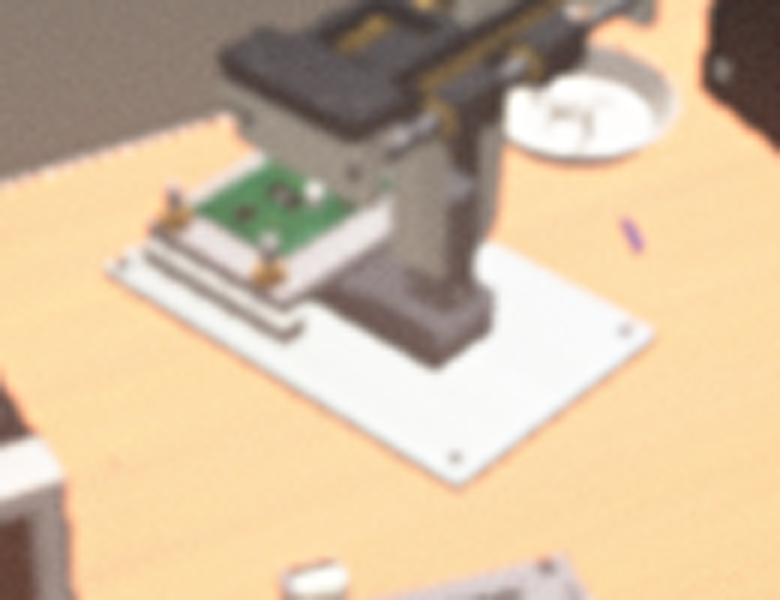

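The plate is visibly off its ledges, with a clear gap along the near ledge. Only the wedge touches it, and the gripper stays behind it. I'll hold still for a second to check it stays put, then hand in.

```bash
python3 -m pendant '[{"translation":[0,0,0],"twist":[0,0,0],"grip":-1},{"translation":[0,0,0],"twist":[0,0,0],"grip":-1},{"translation":[0,0,0],"twist":[0,0,0],"grip":-1},{"translation":[0,0,0],"twist":[0,0,0],"grip":-1},{"translation":[0,0,0],"twist":[0,0,0],"grip":-1},{"translation":[0,0,0],"twist":[0,0,0],"grip":-1},{"translation":[0,0,0],"twist":[0,0,0],"grip":-1},{"translation":[0,0,0],"twist":[0,0,0],"grip":-1},{"translation":[0,0,0],"twist":[0,0,0],"grip":-1},{"translation":[0,0,0],"twist":[0,0,0],"grip":-1}]' 50
python3 - <<'E'
from h import *
s=robot.read_state();x=fx(s['tool_pos'])*1000;print(x,s['force'])
cam('scene','scene6');k=load('scene6');F=fx(cloud(k))*1000
p=(k['d']>0)&(F[...,2]>23)&(F[...,2]<38)&(F[...,1]>39)&(F[...,1]<50)&(abs(F[...,0])<25)
g=np.median(F[p][:,2])-27.99;print('gap',g)
if 3<g<5.2 and abs(x[0]+86)<2: print(robot.close_job())
E
```

```text
t: 17.8
tool_pos: [0.4653, 0.0976, 0.0694]
orientation: [-0.319, -3.115, -0.001]
force: [-5.6, 1.4, 4.9]
opening: 0.0195
[-85.89256574   0.81457437  69.44274475] [-5.63751102  1.38572199  4.93880583]
gap 3.7772475059375132
the job is handed in; nothing more can be done
None
```

I pulled the wedge straight up out of the stand and set it on the apron with its thin end towards the plate. I then pushed it in under the front edge until the plate lifted, and handed the job in at about 18 s while still gripping it with 50 N.

**Gap:** the scene camera's depth readings put the plate 3.8 mm above its resting height, and 4.2 mm a second earlier. The gripper position (thin end at about fixture x = +9 mm) implies about 4 mm, so the checks agree.

**Holding:** the gripper did not move during a one-second hold before I handed in, and the outside force on it was about 6 N along the push.

**Contact:** in the last picture only the wedge touches the plate. I did not go near the dish, tape, cutters or screwdriver, but I did not measure them again at the end.

**Deviations:**
- One push call did not advance the wedge, because the steps were too small to overcome the plate's resistance. I used larger steps after that.
- The gripper still leans about 0.5 degrees nose-down.
- The wedge sits about 0.8 mm off the fixture's centre line.

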